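# Seat the tube cap and hold the index plunger out

### The job

At the capping station, first push the red hand paddle down to its stop so that it presses the proud green cap fully onto its tube, and let the paddle spring back up. Then take the black index-plunger knob, pull it straight up as far as it goes so that its pin is clear of the hole in the tube carousel, and finish while still holding it fully up. Do not disturb the two bottles, the tube rack and the foam tray standing around the station.

Things in the scene. Friction and masses are not known exactly. Their poses are not given: they have to be found in the camera images.
- station: fixed capping station: grey base plate 12 mm thick with a round carousel of five tubes. Origin on the bench, z up; the plate spans x -80 to 180, y -125 to 100 mm. The paddle arm lies along x: pad at x -50, y 50, hinge in a blue yoke at x 150, y 50 (top 124 mm above the bench). Caps end 74 mm (the proud one up to 80), plunger bracket and barrel 86 mm above the bench
- paddle_pad (a point): centre of the top face of the red pad, 50 x 54 mm, about 118 mm above the bench; z is its upward normal. Push straight down here; the arm from hinge to pad is 200 mm and the pad sinks about 32 mm to its stop. A spring resists, 3 N at first, 7 to 9 N near the stop (seating the cap included), and lifts it again when released
- press_paddle (a joint): angle of the paddle (rad): 0 up, 0.16 down at its stop
- tube_cap (a joint): how far the green cap under the paddle has been pressed on (m): 0 to 0.002 at the start (proud), 0.006 fully seated. It stays where it is pushed (about 4 N friction); the paddle's rubber foot pushes it home just as the paddle reaches its stop
- plunger_knob (a point): centre of the black round plunger knob with a yellow dot on top: 30 mm diameter, 24 mm tall, upright axis, its centre about 103 mm above the bench when seated. Nothing above 86 mm stands within 50 mm of its axis. It pulls straight up
- index_plunger (a joint): how far the plunger is pulled up (m): 0 seated, its pin 8 mm deep in the carousel's hole; 0.018 at its upper stop. Spring: about 4.5 N at first, 8.5 N at the stop; it snaps back when let go
- dark_bottle: black bottle with a paper label, 48 mm diameter, 125 mm tall, loose, origin under its centre; leave alone
- amber_bottle: amber bottle with yellow cap and label, 44 mm diameter, 115 mm tall, loose, origin under its centre; leave alone
- tube_rack: white block with four green-capped tubes, 120 x 50 mm, 70 mm tall, loose, origin under its centre, long along its x; leave alone
- foam_tray: empty white tray, 105 x 85 mm, 22 mm tall, loose, origin under its centre; leave alone

How it is judged:
By the outcome, as a careful person would: the job done as asked, in the order asked, and still so for the second after the job is handed in, while the arm keeps its last pose, push and grip.
It also fails if it takes over 38 s, if anything falls off the work surface, if the arm or the gripper's body presses on something with over 40 N, if the wrist force passes 120 N, or if a joint passes its speed limit or range.

### The arm

A 6-joint arm with a two-finger parallel gripper is mounted at the origin on the work surface. World frame = base frame: x ahead of the robot, y to its left, z up, the work surface at z = 0. Lengths are in m, angles in rad, forces in N, time in s.
With the tool pointing down it reaches from about 0.35 to 1 m from the base axis. Payload 7.1 kg.
Tool frame: the origin (TCP) lies between the finger pads; the fingertips stand 22 mm ahead of it and the grasp point (between the pads) lies 3 mm ahead of it; x points along the fingers, y is the direction in which the jaws open and shut, and the axes are right-handed (so a half turn about x gives the same grasp; the last joint's range is limited). The gripper opens to 85 mm and grips with 20 to 120 N. Pads are 22 mm wide; open, the fingers measure 114 mm over their backs; the gripper's body (76 mm by 85 mm) begins 54 mm behind the grasp point. The pads swing forward as they close: fully open they stand 13 mm farther back than shut.
Start: joints at [1.148, 0.423, 1.63, -0, 1.089, -0.019], TCP at [0.246, 0.575, 0.253] pointing down, gripper open.
Joint ranges: [-3, 3], [-0.9, 2.11], [0.09, 2.58], [-1.31, 4.45], [0.11, 2.69], [-2.54, 2.54]. Speed limits (rad/s): [2.39, 2.39, 3.01, 3.14, 3.14, 3.14].

### API

Orientations are given as a rotation vector (axis times angle).
In Python, from rig import manip gives the robot as it stands. The module is installed in compiled form; this text tells all that it offers. Calls block until the motion is done:
- manip.move_to(position, orientation): joint-space move of the TCP to a pose.
- manip.servo_line(position, orientation=None, rate=0.15): straight line of the TCP; orientation=None keeps the orientation; rate is the mean speed in m/s.
- manip.set_joints(angles): joint-space move.
- manip.command_gripper(opening, f_grip=None): finger opening in m; f_grip is the grip in N (None keeps the last); returns when the fingers have stopped.
- manip.hold(seconds).
- manip.solve_ik(position, orientation): joint angles nearest the present ones, or None.
- manip.camera(name): name is "side" or "top" or "wrist"; returns a dict with "image" (384x512x3 uint8, red, green, blue), "fx", "fy", "cx", "cy" (pixels), "cam_to_world" (4x4, takes a point from camera to world coordinates); the wrist camera has in their place "mount" (4x4, takes a point from camera to tool coordinates, whose origin is the TCP and whose axes are the tool frame's). Camera axes: x right, y down, z forward; pixel columns grow to the right and rows downward; lengths in m; the calibration is good to about 2 mm. A picture is of the moment at which its call begins: read the wrist's pose just before it. There is no depth.
A pose or a line that the arm cannot do raises manip.IKError and nothing moves.
- manip.sign_off(): hands the job in, once; it reports no verdict.
Readings, each from a call of its own:
- manip.get_time(): time.
- manip.get_joint_positions(): joint angles.
- manip.get_joint_vel(): joint speeds.
- manip.get_tau(): joint torques, N m.
- manip.get_position(): TCP position.
- manip.get_ee_rot(): TCP orientation.
- manip.get_contact_force(): force on the tool from outside, world axes, zero at the start.
- manip.get_torque(): the same for the moment, N m.
- manip.get_width(): finger opening in m.
Only numpy, scipy, OpenCV 4.12 (cv2) and the standard library are available. Lean on these libraries where they do the work, as an engineer would, in place of code of your own. Each camera call takes 0.05 s, during which the arm holds its last target.

## Working session

There is one attempt and no reset: what is moved stays moved. The work goes in short steps, each a Python script; the robot and the scene stay as the last script left them, time stands still between calls to the robot, and variables do not carry over. Pictures are saved under pics/ and viewed, and the job is handed in when it is done.

```bash
mkdir -p pics; python3 - <<'E'
from rig import manip
import cv2,numpy as np,pickle
d={}
for n in("side","top","wrist"):
    p=manip.get_position();r=manip.get_ee_rot()
    c=manip.camera(n);c['p']=p;c['r']=r;d[n]=c
    cv2.imwrite(f"pics/a_{n}.png",c["image"][:,:,::-1])
    print(n,c['fx'],c['cx'],c['cy'],np.round(c.get("cam_to_world",c.get("mount")),3).tolist())
pickle.dump(d,open("a.pkl","wb"))
print(p,r,manip.get_time(),manip.get_width())
E
```

```text
side 437.8155970150253 258.02183842474903 183.99581313480115 [[0.854, -0.415, 0.316, 0.267], [-0.521, -0.669, 0.53, -0.515], [-0.008, -0.617, -0.787, 0.912], [0.0, 0.0, 0.0, 1.0]]
top 454.618407997383 252.74844019137333 192.89337062712627 [[0.003, -0.992, 0.127, 0.401], [-1.0, -0.004, -0.006, 0.042], [0.007, -0.127, -0.992, 1.304], [0.0, 0.0, 0.0, 1.0]]
wrist 285.6773975408373 255.3404968576409 192.38135179492969 [[-0.0, -0.287, 0.958, -0.121], [1.0, 0.0, 0.0, 0.0], [-0.0, 0.958, 0.287, -0.073], [0.0, 0.0, 0.0, 1.0]]
[0.24537387 0.57432237 0.25262384] [ 0.31574621  1.54778758 -0.31784589] 0.15 0.08540641721133913
```

View pics/a_top.png

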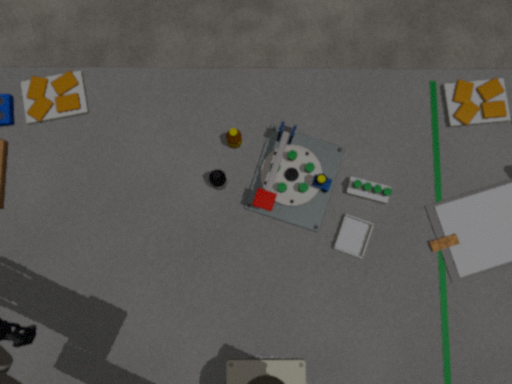

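View pics/a_side.png

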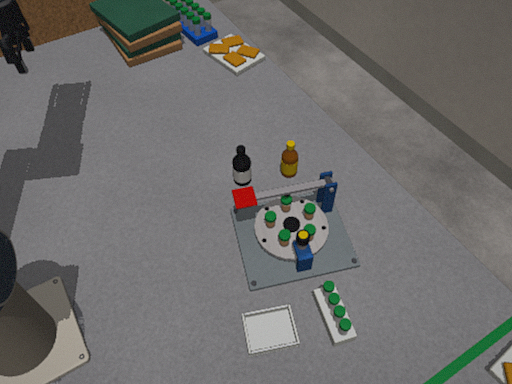

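View pics/a_wrist.png

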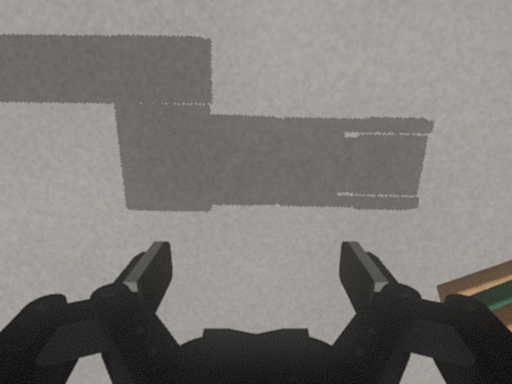

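The top view shows the red pad at about (264,199), the knob's yellow dot at (321,180), the yoke at (287,132), the dark bottle at (218,178) and the amber one at (234,137). The side view agrees: pad (244,197), dot (303,236).

```bash
cat > h.py <<'E'
import cv2,numpy as np,pickle
from scipy.spatial.transform import Rotation as R
def ray(c,uv,T=None):
    T=np.array(c["cam_to_world"]) if T is None else T
    d=T[:3,:3]@np.array([(uv[0]-c['cx'])/c['fx'],(uv[1]-c['cy'])/c['fy'],1]);return T[:3,3],d/np.linalg.norm(d)
def plane(c,uv,z,T=None):
    o,d=ray(c,uv,T);return o+d*(z-o[2])/d[2]
def tri(a,b):
    A=np.zeros((3,3));y=np.zeros(3)
    for o,d in(a,b):
        P=np.eye(3)-np.outer(d,d);A+=P;y+=P@o
    return np.linalg.solve(A,y)
def blobs(img,lo,hi,amin=8,roi=None):
    m=cv2.inRange(cv2.cvtColor(img,cv2.COLOR_RGB2HSV),lo,hi)
    n,l,s,c=cv2.connectedComponentsWithStats(m)
    return [(s[i,4],c[i].round(1),s[i,:4].tolist()) for i in range(1,n) if s[i,4]>=amin],l
def wristT(c):
    T=np.eye(4);T[:3,:3]=R.from_rotvec(c['r']).as_matrix();T[:3,3]=c['p'];return T@np.array(c['mount'])
def down(yaw):
    # tool x down, tool y (jaw) at yaw in world
    y=np.array([np.cos(yaw),np.sin(yaw),0]);x=np.array([0,0,-1.]);return R.from_matrix(np.c_[x,y,np.cross(x,y)]).as_rotvec()
E
python3 - <<'E'
from h import *
d=pickle.load(open("a.pkl","rb"))
print(R.from_rotvec(d['top']['r']).as_matrix().round(2))
for n in("top","side"):
    c=d[n];I=c["image"]
    for nm,lo,hi,z in(("red",(0,180,90),(5,255,255),.118),("yel",(22,150,90),(34,255,255),.115),("blue",(105,130,40),(125,255,255),.1)):
        for a,ct,bb in blobs(I,lo,hi)[0]:
            print(n,nm,a,ct,bb,plane(c,ct,z).round(4))
    x0,y0=(235,110) if n=="top" else (220,130)
    cv2.imwrite(f"pics/b_{n}.png",cv2.resize(I[y0:y0+140,x0-40:x0+140,::-1],None,fx=4,fy=4,interpolation=2))
E
```

```text
[[-0.    0.39  0.92]
 [-0.    0.92 -0.39]
 [-1.   -0.   -0.  ]]
top red 327 [263.7 199. ] [253, 188, 23, 22] [0.5372 0.0063 0.118 ]
top yel 52 [233.  131.4] [229, 128, 9, 8] [0.7197 0.0885 0.115 ]
top yel 48 [321.1 178.2] [318, 175, 8, 8] [ 0.5936 -0.1459  0.115 ]
top blue 361 [  6.5 109.6] [0, 94, 14, 32] [0.7818 0.7062 0.1   ]
top blue 20 [281.  127.8] [279, 123, 5, 10] [ 0.7344 -0.0414  0.1   ]
top blue 16 [292.9 131.2] [291, 127, 5, 10] [ 0.725  -0.0737  0.1   ]
top blue 104 [323.7 184.7] [313, 178, 19, 13] [ 0.5784 -0.155   0.1   ]
side red 387 [244.1 197.2] [232, 187, 25, 22] [0.5395 0.0037 0.118 ]
side yel 63 [290.4 144.9] [287, 140, 8, 11] [0.7197 0.0844 0.115 ]
side yel 150 [289.  168.4] [281, 161, 17, 14] [0.6742 0.0228 0.115 ]
side yel 69 [302.7 234.3] [298, 230, 10, 9] [ 0.597 -0.144  0.115]
side blue 395 [199.3  34.7] [180, 21, 38, 25] [0.7504 0.6524 0.1   ]
side blue 47 [325.9 174.2] [320, 172, 12, 7] [ 0.7467 -0.0286  0.1   ]
side blue 313 [326.7 196.7] [317, 183, 20, 29] [ 0.708  -0.0833  0.1   ]
side blue 331 [303.2 257.3] [293, 241, 20, 31] [ 0.572  -0.1834  0.1   ]
```

Both views agree to about 3 mm: pad at about (0.538, 0.005), knob at about (0.595, -0.145), station x at about -18°. Next I'll move high above with the fingers closed and refine with the wrist camera.

```bash
python3 - <<'E'
from rig import manip
from h import *
o=down(np.radians(72))
manip.move_to([0.51,-0.03,0.28],o)
manip.command_gripper(0.0,f_grip=40)
p=manip.get_position();r=manip.get_ee_rot();c=manip.camera("wrist");c['p']=p;c['r']=r
cv2.imwrite("pics/c_wrist.png",c["image"][:,:,::-1]);pickle.dump(c,open("c.pkl","wb"))
T=wristT(c)
for nm,lo,hi,z in(("red",(0,180,90),(5,255,255),.118),("yel",(22,150,90),(34,255,255),.115)):
    for a,ct,bb in blobs(c["image"],lo,hi,30)[0]: print(nm,a,ct,bb,plane(c,ct,z,T).round(4))
print(p,manip.get_joint_positions().round(2),manip.get_time(),manip.get_contact_force().round(2),manip.get_width())
E
```

```text
yel 75 [404.4 307. ] [393, 300, 21, 15] [0.7126 0.0912 0.115 ]
[ 0.50999811 -0.03004324  0.28001223] [-0.08  0.22  1.85  0.    1.07 -1.34] 3.3167 [ 0.78 -0.25  0.79] -0.00017041537034228642
```

View pics/c_wrist.png

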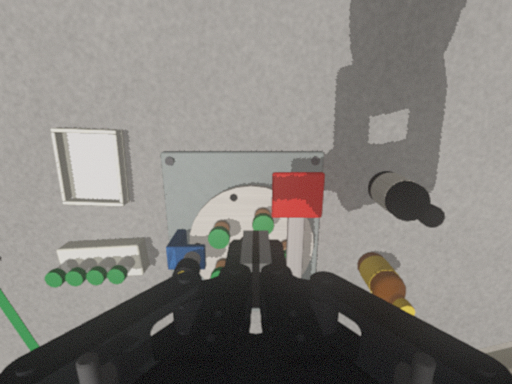

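The wrist view (up is towards the robot) shows the red pad at u 272–324, v 172–217, and the knob at about (187,267) beside the fingers. The plate edges are parallel to the image, so the yaw estimate is good. I'll refine the pad centre, then press down with force monitoring.

```bash
python3 - <<'E'
from h import *
c=pickle.load(open("c.pkl","rb"));T=wristT(c);I=c["image"]
print(I[175:220:5,297].tolist())
m=((I[:,:,0]>90)&(I[:,:,1]<60)&(I[:,:,2]<60)).astype(np.uint8)
n,l,s,ct=cv2.connectedComponentsWithStats(m)
for i in range(1,n):
    if s[i,4]>100:
        ys,xs=np.where(l==i);q=cv2.minAreaRect(np.c_[xs,ys].astype(np.float32));print(s[i],ct[i],q)
        for p in cv2.boxPoints(q): print(p,plane(c,p,.118,T).round(4))
        print(plane(c,q[0],.118,T).round(4))
# plate edges v=151 left 162 right 324 at z=.012
a=plane(c,(162,151),.012,T);b=plane(c,(324,151),.012,T);print(a,b,np.linalg.norm(a-b),np.degrees(np.arctan2(*(b-a)[[1,0]])))
E
```

```text
[[175, 68, 60], [155, 69, 62], [153, 64, 59], [154, 62, 59], [151, 59, 57], [202, 76, 68], [206, 79, 72], [205, 76, 68], [205, 74, 70]]
[299 173  25  43 394] [314.19796954 190.28172589] ((310.66802978515625, 193.15164184570312), (22.543399810791016, 42.189659118652344), 5.19442892074585)
[297.53278 213.13934] [0.5571 0.0022 0.118 ]
[301.35248 171.12296] [0.5145 0.0181 0.118 ]
[323.80328 173.16394] [0.5236 0.0392 0.118 ]
[319.98358 215.18033] [0.5667 0.0242 0.118 ]
[0.54   0.0211 0.118 ]
[ 0.45636722 -0.14586761  0.012     ] [0.52463744 0.0642356  0.012     ] 0.22091669339985526 71.99912343083827
```

```bash
python3 - <<'E'
from h import *
c=pickle.load(open("c.pkl","rb"));T=wristT(c);I=c["image"].astype(int)
m=((I[:,:,0]>90)&(I[:,:,0]>1.7*I[:,:,1])&(I[:,:,0]>1.7*I[:,:,2])).astype(np.uint8)
m[:,:265]=0;m[:,330:]=0;m[230:]=0
ys,xs=np.where(m);q=cv2.minAreaRect(np.c_[xs,ys].astype(np.float32));print(q,len(xs))
P=[plane(c,p,.118,T) for p in cv2.boxPoints(q)]
print([np.linalg.norm(P[i]-P[i-1]).round(4) for i in range(4)],plane(c,q[0],.118,T).round(4))
a=np.array([0.4564,-0.1459]);b=np.array([0.5246,0.0642])
# station frame from plate near edge (x=-80, y -125..100)
t=np.radians(-18);ex=np.array([np.cos(t),np.sin(t)]);ey=np.array([-ex[1],ex[0]])
O=(a+b)/2+80*.001*ex+.0125*ey
for n,p in(("pad",(-.05,.05)),("knob",(.05,-.075)),("hinge",(.15,.05))):print(n,O+p[0]*ex+p[1]*ey)
E
```

```text
((298.0, 194.5), (45.0, 52.0), 90.0) 2277
[np.float64(0.0489), np.float64(0.0527), np.float64(0.049), np.float64(0.0553)] [0.5373 0.0082 0.118 ]
pad [0.53834526 0.00932052]
knob [ 0.59482378 -0.14046324]
hinge [ 0.72855656 -0.05248288]
```

```bash
python3 - <<'E'
from rig import manip
from h import *
o=down(np.radians(72))
x,y=0.538,0.007
manip.move_to([x,y,0.20],o)
manip.servo_line([x,y,0.150],o,rate=0.15)
f0=manip.get_contact_force()[2];print("f0",f0,manip.get_time())
z=0.144;k=0
while z>0.094:
    manip.servo_line([x,y,z],o,rate=0.04)
    f=manip.get_contact_force();p=manip.get_position()
    print(round(z,4),p.round(4)[2],f.round(1).tolist())
    if f[2]-f0>16: break
    z-=0.004 if z>0.1135 else 0.0015
manip.hold(0.3)
print(manip.get_contact_force().round(1),manip.get_position().round(4),manip.get_time())
c=manip.camera("side");cv2.imwrite("pics/d_side.png",cv2.resize(c["image"][130:280,200:380,::-1],None,fx=4,fy=4,interpolation=2))
E
```

```text
f0 -0.6851896998105661 4.2583
0.144 0.1444 [0.2, 0.6, -0.3]
0.14 0.1402 [1.0, -0.3, 1.7]
0.136 0.1359 [0.9, 0.1, 2.8]
0.132 0.1319 [0.5, 0.8, 4.3]
0.128 0.128 [0.1, 0.5, 3.7]
0.124 0.1241 [0.8, -0.2, 3.1]
0.12 0.1202 [-0.5, 0.3, 5.2]
0.116 0.1164 [0.8, -0.8, 6.5]
0.112 0.1125 [0.9, -1.6, 6.4]
0.1105 0.1112 [1.6, -0.5, 7.7]
0.109 0.1097 [1.7, -1.2, 7.6]
0.1075 0.109 [-2.0, -1.0, 16.3]
[-1.6 -0.8 15.1] [0.5391 0.0067 0.109 ] 7.6083
```

View pics/d_side.png

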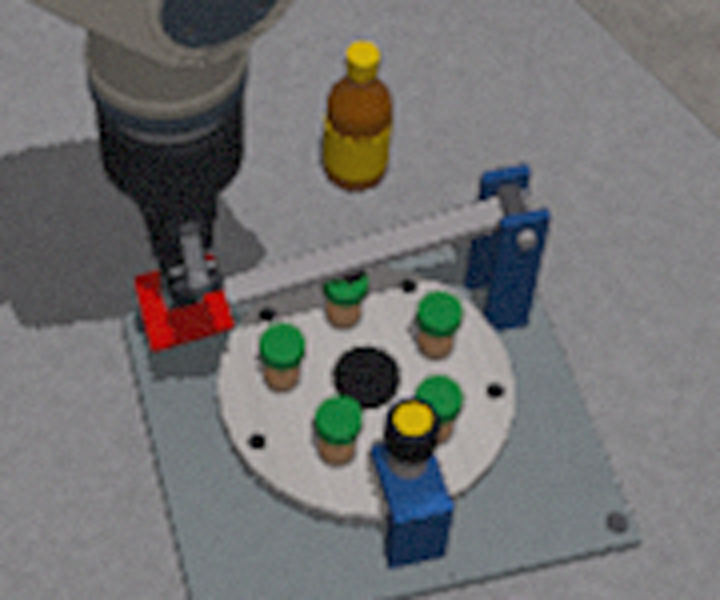

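The view shows the paddle down with its foot on the cap at about (345,290). The force jumped from 7.6 to 16 N after about 31 mm, which is the stop. I'll push slightly harder to be sure, release slowly, and look at the knob.

```bash
python3 - <<'E'
from rig import manip
from h import *
o=down(np.radians(72))
x,y=0.538,0.007
manip.servo_line([x,y,0.1060],o,rate=0.03);manip.hold(0.2)
print(manip.get_contact_force().round(1),manip.get_position().round(4))
manip.servo_line([x,y,0.150],o,rate=0.06)
manip.servo_line([x,y,0.22],o,rate=0.2)
print(manip.get_contact_force().round(1),manip.get_time())
manip.move_to([0.60,-0.215,0.24],o)   # knob offset along +tool y for view
manip.command_gripper(0.062)
d={}
for n in("side","top","wrist"):
    p=manip.get_position();r=manip.get_ee_rot();c=manip.camera(n);c['p']=p;c['r']=r;d[n]=c
pickle.dump(d,open("e.pkl","wb"));print(manip.get_time(),manip.get_width(),p)
cv2.imwrite("pics/e_wrist.png",d["wrist"]["image"][:,:,::-1])
cv2.imwrite("pics/e_side.png",cv2.resize(d["side"]["image"][130:280,200:380,::-1],None,fx=4,fy=4,interpolation=2))
for n in d:
    c=d[n];T=wristT(c) if n=="wrist" else None
    for a,ct,bb in blobs(c["image"],(22,130,80),(34,255,255),30)[0]: print(n,a,ct,bb,plane(c,ct,.115,T).round(4))
E
```

```text
[-5.1 -1.3 26.2] [0.5392 0.0067 0.1085]
[-0.9  0.9  0.8] 9.4917
11.175 0.061877455183998266 [ 0.5999891  -0.21501462  0.24001525]
side 168 [288.4 168.3] [281, 160, 17, 16] [0.6731 0.0239 0.115 ]
side 68 [302.7 234.4] [298, 230, 10, 9] [ 0.5968 -0.1442  0.115 ]
top 58 [233.  131.6] [229, 128, 9, 8] [0.7192 0.0885 0.115 ]
top 47 [321.3 178.6] [318, 175, 8, 8] [ 0.5925 -0.1465  0.115 ]
wrist 418 [331.1 161.4] [320, 150, 23, 23] [ 0.5945 -0.1432  0.115 ]
wrist 165 [506.8 187.2] [501, 173, 11, 28] [0.6659 0.0009 0.115 ]
```

View pics/e_wrist.png

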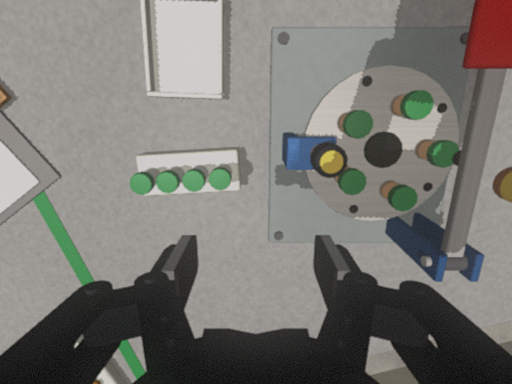

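View pics/e_side.png

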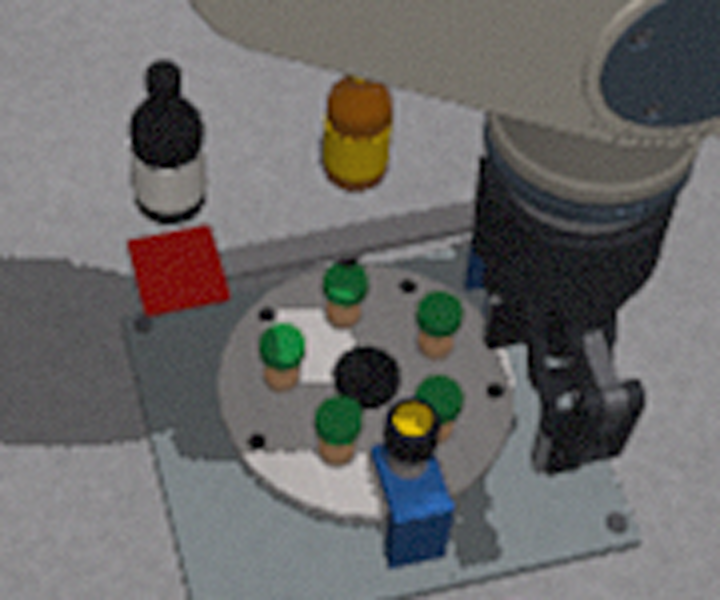

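The paddle has sprung back up, and the wrist view puts the dot at (331,161), giving knob (0.5945, -0.1435), consistent with the other views. Next I'll grip it.

```bash
python3 - <<'E'
from rig import manip
from h import *
o=down(np.radians(72))
x,y=0.5945,-0.144
manip.move_to([x,y,0.19],o)
manip.servo_line([x,y,0.111],o,rate=0.1)
print(manip.get_contact_force().round(1),manip.get_position().round(4))
manip.command_gripper(0.0,f_grip=60)
print(manip.get_width(),manip.get_contact_force().round(1),manip.get_torque().round(2),manip.get_position().round(4),manip.get_time())
c=manip.camera("side");cv2.imwrite("pics/f_side.png",cv2.resize(c["image"][170:300,220:380,::-1],None,fx=4,fy=4,interpolation=2))
E
```

```text
[ 0.4  0.5 -0.6] [ 0.595  -0.1442  0.1115]
0.028070519274386495 [-1.3 -0.9  5.8] [0.06 0.22 0.  ] [ 0.5949 -0.1441  0.1119] 12.9583
```

View pics/f_side.png

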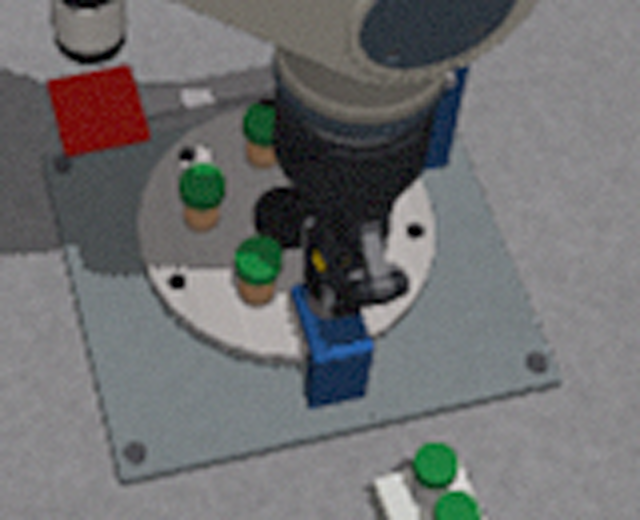

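Gripped: width 28 mm, with the knob visible between the fingers. Pulling up in steps with force logging.

```bash
python3 - <<'E'
from rig import manip
from h import *
o=down(np.radians(72))
x,y=0.5945,-0.144
z=0.1115
while z<0.136:
    z+=0.002 if z<0.1265 else 0.001
    manip.servo_line([x,y,z],o,rate=0.04)
    f=manip.get_contact_force();p=manip.get_position()
    print(round(z,4),p[2].round(4),f.round(1).tolist(),round(manip.get_width(),4))
    if f[2]<-16: break
manip.hold(0.3)
print(manip.get_contact_force().round(1),manip.get_position().round(4),manip.get_time())
for n in("side","wrist"):
    c=manip.camera(n);cv2.imwrite(f"pics/g_{n}.png",c["image"][:,:,::-1] if n=="wrist" else cv2.resize(c["image"][170:300,220:380,::-1],None,fx=4,fy=4,interpolation=2))
E
```

```text
0.1135 0.1134 [2.6, -0.4, -5.0] 0.0282
0.1155 0.1155 [3.8, -1.5, -5.0] 0.0282
0.1175 0.1175 [4.8, -1.5, -5.6] 0.028
0.1195 0.1195 [5.3, -1.5, -6.0] 0.0281
0.1215 0.1215 [5.5, -1.5, -6.2] 0.0277
0.1235 0.1234 [6.1, -0.8, -7.2] 0.0283
0.1255 0.1254 [5.6, -1.8, -7.2] 0.0282
0.1275 0.1273 [6.5, -1.1, -7.4] 0.028
0.1285 0.1282 [6.2, -0.8, -9.1] 0.0286
0.1295 0.1292 [6.6, -1.8, -8.4] 0.0285
0.1305 0.1301 [7.3, -0.2, -9.0] 0.0284
0.1315 0.1302 [9.9, -1.8, -15.7] 0.0282
0.1325 0.1303 [13.8, -2.4, -25.6] 0.0281
[ 12.2  -2.9 -24.1] [ 0.5948 -0.144   0.1302] 16.5583
```

View pics/g_side.png

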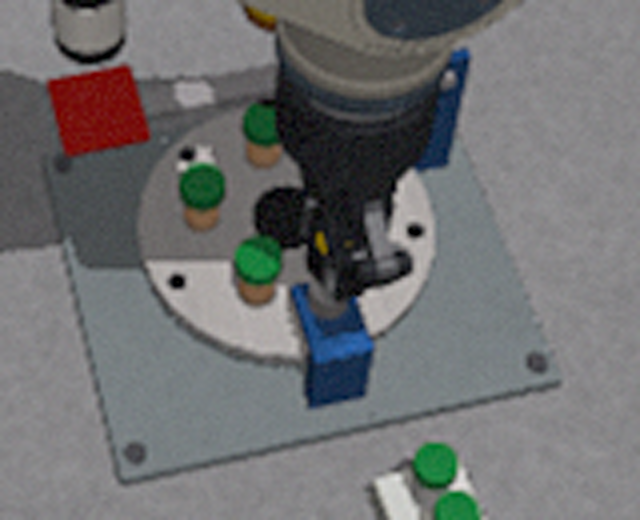

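View pics/g_wrist.png

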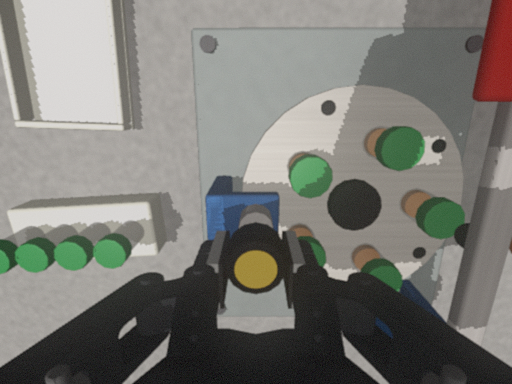

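The knob rose about 18.3 mm, then the force jumped from 9 to 25 N: upper stop, no slip. I'll ease to a moderate hold and compare the green cap before and after.

```bash
python3 - <<'E'
from rig import manip
from h import *
o=down(np.radians(72))
manip.servo_line([0.5945,-0.144,0.1317],o,rate=0.02);manip.hold(1.0)
print(manip.get_contact_force().round(1),manip.get_position().round(4),manip.get_width(),manip.get_time())
S={"before":pickle.load(open("a.pkl","rb"))["side"],"after":pickle.load(open("e.pkl","rb"))["side"],"now":manip.camera("side")}
for k,c in S.items():
    for a,ct,bb in blobs(c["image"],(55,100,30),(80,255,255),25)[0]:
        if 255<ct[0]<320 and 190<ct[1]<250: print(k,a,ct,bb)
    I=c["image"].astype(int);m=((I[:,:,0]>90)&(I[:,:,0]>1.9*I[:,:,1])&(I[:,:,0]>1.9*I[:,:,2])).astype(np.uint8);m[:,:225]=0;m[:,262:]=0;m[:180]=0;m[225:]=0
    ys,xs=np.where(m);print(k,"pad",xs.mean().round(1),ys.mean().round(1))
cv2.imwrite("pics/h.png",np.hstack([cv2.resize(S[k]["image"][180:230,260:310,::-1],None,fx=5,fy=5,interpolation=2) for k in S]))
t=manip.camera("top");cv2.imwrite("pics/h_top.png",np.hstack([cv2.resize(i[100:270,190:400,::-1],None,fx=1.9,fy=1.9) for i in(pickle.load(open("a.pkl","rb"))["top"]["image"],t["image"])]))
E
```

```text
[ 10.2  -2.3 -18.8] [ 0.5948 -0.1441  0.1302] 0.028258841527818955 17.9083
before 86 [286.  199.6] [281, 195, 11, 10]
before 99 [309.4 208.1] [304, 203, 11, 11]
before 103 [270.  216.2] [265, 211, 11, 11]
before 91 [309.8 228.7] [304, 224, 12, 12]
before 115 [284.3 234.4] [279, 228, 11, 13]
before pad 244.1 197.3
after 95 [285.9 200.5] [281, 196, 11, 10]
after 99 [309.4 208.1] [304, 203, 11, 11]
after 100 [270.1 216.1] [265, 211, 11, 11]
after 90 [309.8 228.7] [304, 224, 12, 12]
after 114 [284.3 234.4] [279, 229, 11, 12]
after pad 244.1 197.3
now 76 [284.9 200.6] [281, 196, 9, 10]
now 100 [270.1 216.1] [265, 211, 11, 11]
now 116 [284.3 234.4] [279, 228, 12, 13]
now pad 244.1 197.2
```

View pics/h.png

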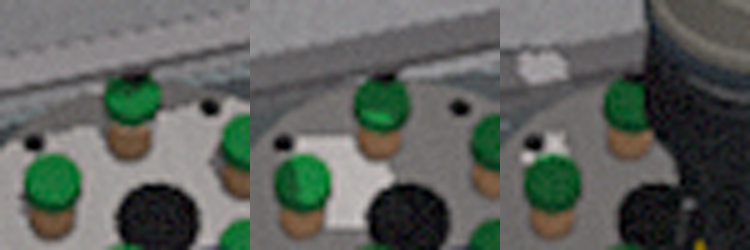

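View pics/h_top.png

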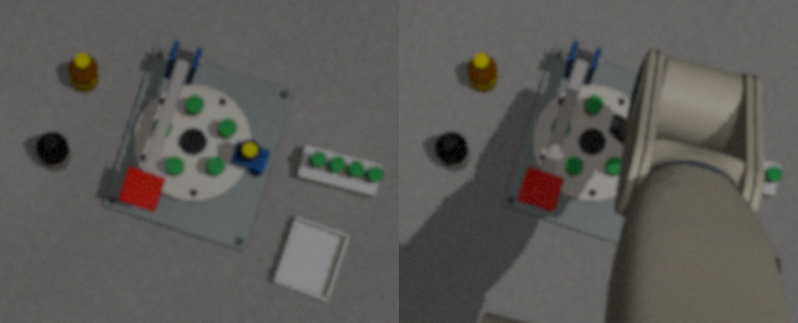

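The cap dropped about 1 px, where 4 mm of travel would show as about 1.3 px. The paddle is back at its original place, the bottles have not moved, and the hold against the stop is steady at about 19 N. Handing in.

```bash
python3 - <<'E'
from rig import manip
print(manip.get_contact_force().round(1),manip.get_position().round(4),manip.get_width(),manip.get_time());manip.sign_off()
E
```

```text
[ 10.   -3.1 -19.4] [ 0.5948 -0.1441  0.1302] 0.02804460735137228 18.0083
the job is handed in; nothing more can be done
```

I handed the job in at 18.0 s: the paddle was pressed to its stop first, then the knob was pulled fully up and is still held there.

- **Paddle and cap:** I pushed the paddle down about 31 mm with closed fingers. The force rose from 8 to 16 N at the stop, and I pressed on to 26 N. The paddle sprang back to its starting place (within 0.1 px in the side camera). The cap sits about 1 px lower in that camera, where about 1.3 px was expected. That fits a seated cap but is a coarse check; the force jump at the stop is the stronger evidence.
- **Plunger:** I gripped the knob at 60 N and pulled it up about 18 mm. The force went from 5 to 9 N, then jumped at the upper stop. At hand-in it was held against the stop at about 19 N, with the finger opening steady at 28 mm and no slip seen.
- **Bottles, rack and tray:** Both bottles look unmoved in the last top view. The arm hid the tray and most of the rack there, so I could not check their final positions. The arm stayed well above both, and I felt no contact outside the paddle and the knob.
- **Sideways load:** There is about 10 N of sideways force on the grip, which I left as it was.

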